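Set the glass strain viewer to crossed with the tint plate in

TASK

Get the glass strain viewer ready for a colour check of the flask on its stage: with a fingertip, push the tint-plate slide fully home into the head, and push the analyser lever round its arc until its forked pointer stands centred over the zero mark, the longest mark in the middle of the scale (either may be done first). Only push: do not pinch the lever or the slide, and leave the flask and the glassware and marker around the viewer where they are.

Things in the scene. Friction and masses are not known exactly. Their poses are not given: they have to be found in the camera images.
- viewer: strain viewer, fixed: white lamp base 300 x 220 x 50 mm (x -120 to 180 mm of the origin), grey column at +x, and over the base a flat round white dial, 200 mm across, 170 to 186 mm above the bench. Origin on the bench under the dial's centre; x from the lever side to the column, y to where the slide comes out, z up; turned up to 0.25 rad from the world axes. No part is higher than 216 mm
- dial_axis (a point): centre of the dial at its top face, 186 mm above the bench: the vertical axis about which the analyser ring and lever turn
- zero_mark (a point): on the dial's top face, in the middle of the zero mark, 80 mm from the axis towards the viewer's -x. The zero mark is the longest (38 mm, radial); shorter marks lie every 10 degrees to 60 degrees either side
- analyser_ring (a joint): angle of the analyser ring and lever in rad, counter-clockwise from above; 0 = pointer centred on the zero mark (lever along the viewer's -x), positive = lever swung towards the viewer's -y. Stops at -1.1 and 1.1; starts at 0.45 to 0.95. Turns with about 1 N of push at the grip, stays where left
- lever_grip (a point): centre of the lever's upright grip, 121 mm from the axis, 201 mm above the bench. Grip: 34 mm long radially, 14 mm wide along the arc, 188 to 215 mm above the bench; a rubber cheek on each broad side, push on one. From ring to grip runs the pointer, a flat fork of two dark 3 mm steel bars with a 7 mm gap that shows the scale. Its axes turn with the lever: x points in to the axis, y along the arc
- tint_slide (a joint): how far the tint-plate slide is out, in m: 0 = fully home against its stop, 0.072 = fully out; starts between 0.045 and 0.068. It slides along the viewer's y (home is towards -y), needs about 2 N and stays where it is left. Its thumb block has a rubber ear on each side (34 mm over both), set back 4 mm from the outer face
- slide_end (a point): centre of the outer face of the slide's black thumb block, 162 mm above the bench, 130 mm from the dial's axis when home and further by the joint value when out. The face looks along the viewer's +y and is 22 mm wide, 22 mm high (151 to 173 mm above the bench); push it straight along the viewer's -y. The block lies lower than the dial's top and outside its rim
- flask_mid (a point): bystander: small conical glass flask standing loose on the lit stage under the dial, 51 mm diameter, 85 mm high; point 40 mm above its foot on its axis
- dropper_mid (a point): bystander: amber dropper bottle, 38 mm diameter, 96 mm high, on the bench beside the viewer; point 45 mm above its foot on its axis
- beaker_mid (a point): bystander: glass beaker, 60 mm diameter, 75 mm high, on the bench on the other side of the viewer; point half-way up on its axis
- marker_mid (a point): bystander: marker pen lying on the bench in front of the viewer, 125 mm long, 11 mm thick; point at its middle

How it is judged:
At the end, for the whole second after the job is handed in: The analyser ring rests within 0.052 rad (3 degrees) of zero, the tint-plate slide is within 3 mm of fully home, the flask stands within 8 mm, and the dropper bottle, beaker and marker within 15 mm, of where they were (value of joint analyser_ring between -0.052 and 0.052 rad and velocity of joint analyser_ring between -0.03 and 0.03 rad/s and value of joint tint_slide below 0.003 m and distance of flask_mid from where it was at the start of the episode below 0.008 m and distance of each of dropper_mid, beaker_mid, marker_mid from where it was at the start of the episode below 0.015 m); the robot touches nothing.
It fails at once if the lever is pinched (both sides of its grip squeezed at once) (contact force between the fingers and analyser_ring_c1 above 1 N and contact force between the fingers and analyser_ring_c0 above 1 N).
It fails at once if the slide is pinched (both ears of its thumb block squeezed at once) (contact force between the fingers and tint_slide_c0 above 1 N and contact force between the fingers and tint_slide_c1 above 1 N).
It fails at once if the flask on the stage is shifted, lifted or knocked over (distance of flask_mid from where it was at the start of the episode above 0.008 m).
It fails at once if the dropper bottle, beaker or marker is moved or lifted (distance of any of dropper_mid, beaker_mid, marker_mid from where it was at the start of the episode above 0.015 m).
It also fails if it takes over 45 s, if anything falls off the work surface, if the arm or the gripper's body presses on something with over 40 N, if the wrist force passes 120 N, or if a joint passes its speed limit or range.

ROBOT

A 6-joint arm with a two-finger parallel gripper is mounted at the origin on the work surface. World frame = base frame: x ahead of the robot, y to its left, z up, the work surface at z = 0. Lengths are in m, angles in rad, forces in N, time in s.
With the tool pointing down it reaches from about 0.35 to 0.775 m from the base axis. Payload 5.5 kg.
Tool frame: the origin (TCP) lies at the very end of the fingers, on their centre line; the grasp point (between the pads) lies 19 mm behind it; z points along the fingers, y is the direction in which the jaws open and shut (so a half turn about z gives the same grasp; the last joint's range is limited). The gripper opens to 85 mm and grips with 20 to 120 N. Pads are 22 mm wide; open, the fingers measure 114 mm over their backs; the gripper's body (76 mm by 85 mm) begins 54 mm behind the grasp point. The pads swing forward as they close: fully open they stand 13 mm farther back than shut.
Start: joints at [1.01, 0.313, 0.046, 1.304, 0, 1.431], TCP at [0.235, 0.525, 0.231] pointing down, gripper open.
Joint ranges: [-2.76, 2.76], [-0.86, 1.69], [-1.03, 1.26], [-2.2, 2.34], [-1.47, 1.5], [-3.14, 3.14]. Speed limits (rad/s): [2.57, 2.57, 3.14, 3.14, 3.14, 3.14].

INTERFACE

Orientations are given as a unit quaternion [w, x, y, z].
In Python, from workcell import get_state, imaging, env, spotter gives the robot as it stands.
- The arm moves only by the tool play_rows, never from a script. Its argument "moves" is a list of rows, each an object with "claw": the finger opening in cm, from 0 to 8.54; "delta_pos": the shift along the tool's x, y, z in cm, a list of three; "twist": the turn about the tool's z in degrees. A call has 1 to 12 rows; each row is the pose to reach, as a shift and turn from the pose commanded when the call began, along the tool's axes at that moment; what a row does not reach only later rows make up. A row lasts 1/8 s, in which the tool goes at most 62.5 mm and 10.7 degrees, less where a joint would pass 70% of its speed; a pose out of reach is approached as far as the arm can. A call with a gripper value outside its range is refused whole. The fingers move at their own pace and stop on an object; "force" is the grip in N (left out, the last holds). Time passes only in rows, so rows that repeat a pose let the fingers close. It gives the time, the measured TCP pose, the force and the opening at its end, in the units of the state.
- get_state(): the state, without advancing time (a new reading comes with each control period).
- imaging.read_camera(name): name is "scene" or "top"; returns the picture (480x640x3 uint8, red, green, blue); there is no depth.
- imaging.camera_info(name): a dict with "fx", "fy", "cx", "cy" (pixels), "world_to_cam" (4x4, takes a point from world to camera coordinates). Camera axes: x right, y down, z forward; pixel columns grow to the right and rows downward; lengths in m; the calibration is good to about 2 mm. A picture is of the moment at which its call begins. camera_info takes no time and is no camera call.
- env.hand_in(): hands the job in, once; it reports no verdict.
Trained networks look in the newest picture that a camera, given by its name, has taken for a name from the list of things; names that differ only in an ending like _2 or _b are one class to them, and where a whole thing is asked for, a point or a joint stands for the part that bears it (a point fixed in the world has none). Each returns a list of dicts, best first, with "conf" (0 to 1); they miss things now and then, are a little off and sometimes report something else, mostly with a low value. They report only what shows in the picture. A call takes as long as a camera call.
- spotter.spot_in(camera, query): "extent" ([left, top, right, bottom] in pixels, round what is visible of it).
The state is a dict: "clock": time; "joint_pos": joint angles; "qvel": joint speeds; "tau": joint torques, N m; "tcp_pos": TCP position; "orientation": TCP orientation; "wrist_force": force on the tool from outside, world axes, zero at the start; "ft_torque": the same for the moment, N m; "finger_gap": finger opening in m.
Only numpy, scipy, OpenCV 4.12 (cv2) and the standard library are available. Lean on these libraries where they do the work, as an engineer would, in place of code of your own. Each camera call takes 0.05 s, during which the arm holds its last target. There are 200 camera calls.

## Working session

There is one attempt and no reset: what is moved stays moved. The work goes in short steps, Python scripts to look and compute and a tool call to move; the robot and the scene stay as the last step left them, time stands still between calls to the robot, and variables do not carry over. Pictures are saved under pics/ and viewed, about 8 in all and at most 12, crops included, and the job is handed in when it is done.

Besides the shell and the picture viewer there is one more tool, called after "Call:" as a command line: name --argument value ..., lists and objects as JSON in quotes. play_rows: Moves the arm, as the interface text tells. Its arguments: {"type":"object","properties":{"moves":{"type":"array"},"force":{"type":"number"}},"required":["moves"]}

```bash
mkdir -p pics
cat > h.py <<'E'
import numpy as np, cv2
from workcell import get_state, imaging, env, spotter
def snap(c,n):
    im=imaging.read_camera(c); cv2.imwrite(f'pics/{n}.png',im[:,:,::-1]); return im
def px2w(c,u,v,z):
    i=imaging.camera_info(c); T=np.linalg.inv(np.array(i['world_to_cam']))
    d=T[:3,:3]@np.array([(u-i['cx'])/i['fx'],(v-i['cy'])/i['fy'],1]); o=T[:3,3]
    return o+d*(z-o[2])/d[2]
def w2px(c,p):
    i=imaging.camera_info(c); q=np.array(i['world_to_cam'])@np.r_[p,1]
    return np.array([i['fx']*q[0]/q[2]+i['cx'],i['fy']*q[1]/q[2]+i['cy']])
E
python3 - <<'E'
from h import *
s=get_state();print(s['clock'],s['tcp_pos'],s['orientation'],s['finger_gap'])
for c in('top','scene'):
    snap(c,c+'0')
    print(c,np.round(np.linalg.inv(np.array(imaging.camera_info(c)['world_to_cam'])),3).tolist())
    for q in('viewer','lever_grip','slide_end','flask_mid','dropper_mid','beaker_mid','marker_mid','dial_axis','zero_mark'):
        try:
            r=spotter.spot_in(c,q)
            print(c,q,[(np.round(x['extent']).tolist(),round(x['conf'],2)) for x in r[:2]])
        except Exception as e: print(q,e)
print(get_state()['clock'])
E
```

```text
0.0 [0.23459465 0.5243928  0.23039447] [-3.15184185e-04  2.08854344e-01  9.77946304e-01 -8.88575566e-04] 0.08545203301009129
top [[0.008, -0.988, 0.151, 0.408], [-1.0, -0.008, -0.003, -0.034], [0.004, -0.151, -0.988, 1.128], [0.0, 0.0, 0.0, 1.0]]
top viewer [([169.0, 152.0, 349.0, 325.0], 0.81)]
top lever_grip [([241.0, 216.0, 322.0, 311.0], 0.79)]
top slide_end [([170.0, 213.0, 226.0, 263.0], 0.74)]
top flask_mid []
top dropper_mid []
top beaker_mid [([366.0, 244.0, 399.0, 273.0], 0.81), ([170.0, 210.0, 226.0, 262.0], 0.74)]
top marker_mid [([206.0, 334.0, 267.0, 345.0], 0.93)]
top dial_axis [([171.0, 152.0, 348.0, 322.0], 0.58)]
top zero_mark [([173.0, 155.0, 344.0, 319.0], 0.67)]
scene [[0.65, 0.548, -0.527, 1.103], [0.76, -0.464, 0.455, -0.536], [0.005, -0.696, -0.718, 0.927], [0.0, 0.0, 0.0, 1.0]]
scene viewer [([291.0, 179.0, 451.0, 344.0], 0.96)]
scene lever_grip [([296.0, 183.0, 395.0, 225.0], 0.93)]
scene slide_end [([271.0, 284.0, 301.0, 323.0], 0.55), ([448.0, 225.0, 463.0, 262.0], 0.45)]
scene flask_mid [([353.0, 229.0, 377.0, 268.0], 0.9)]
scene dropper_mid [([446.0, 228.0, 464.0, 262.0], 0.9)]
scene beaker_mid [([271.0, 282.0, 300.0, 322.0], 0.78)]
scene marker_mid [([290.0, 173.0, 452.0, 348.0], 0.32)]
scene dial_axis [([292.0, 174.0, 451.0, 346.0], 0.71)]
scene zero_mark [([290.0, 177.0, 454.0, 348.0], 0.8), ([380.0, 180.0, 438.0, 225.0], 0.64)]
1.0
```

View pics/top0.png

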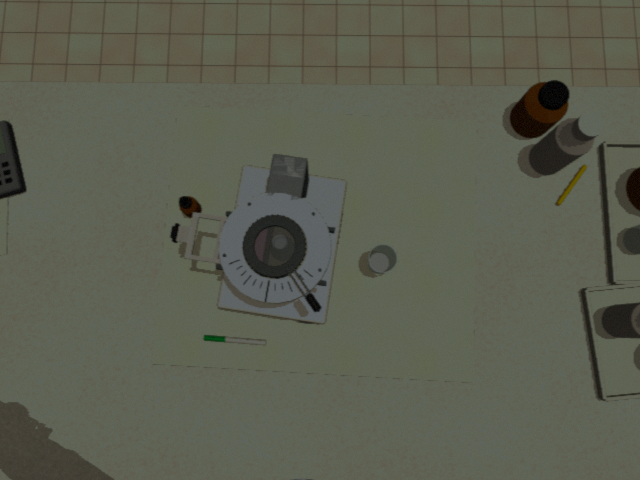

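View pics/scene0.png

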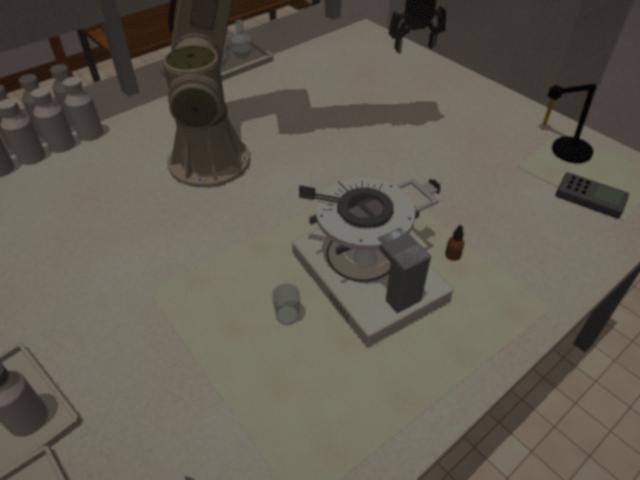

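The top picture shows the dial centred near (275,247), the zero mark near (267,290), the grip near (313,301) and the slide block near (174,233). The dropper bottle is at (190,206), the beaker at (380,260) and the marker at (235,340). I'll enlarge this picture to measure from it.

Run:
```python
import cv2
im=cv2.imread('pics/top0.png')[180:330,160:360]
im=cv2.convertScaleAbs(cv2.resize(im,None,fx=4,fy=4,interpolation=cv2.INTER_CUBIC),alpha=1.6)
cv2.imwrite('pics/crop0.png',im)
```

```text
(no output)
```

View pics/crop0.png

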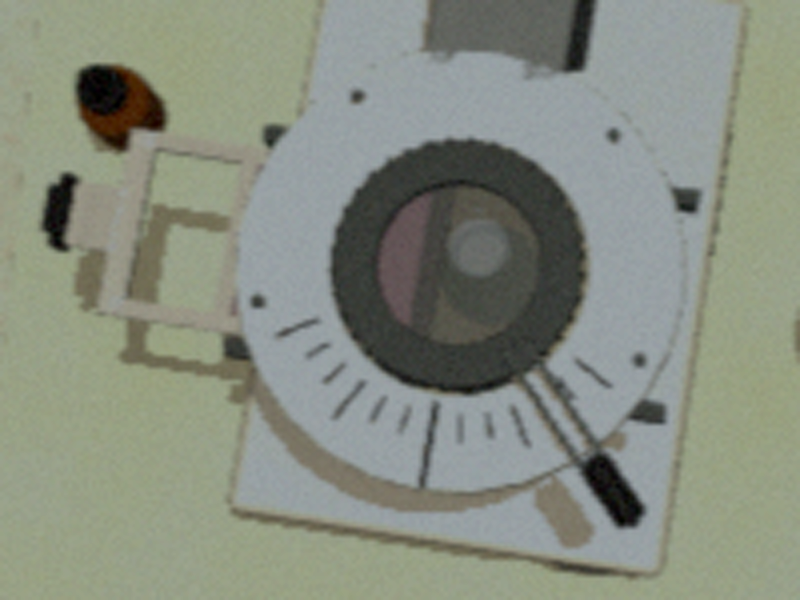

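```bash
cat >> h.py <<'E'
def cw(c,r,z): return px2w('top',160+(c+.5)/4-.5,180+(r+.5)/4-.5,z)
E
python3 - <<'E'
from h import *
D=cw(462.5,272,.186); Z=cw(429,445,.186); G=cw(613,490,.215); S0=cw(47,208,.173);S1=cw(45,240,.173);S2=cw(62,175,.173)
G1=cw(595,458,.215);G2=cw(634,518,.215)
print('D',D,'Z',Z,np.linalg.norm(Z-D),'G',G,np.linalg.norm((G-D)[:2]))
ux=(D-Z)[:2];ux/=np.linalg.norm(ux);uy=np.array([-ux[1],ux[0]])
print('yaw',np.arctan2(ux[1],ux[0]))
g=(G-D)[:2];print('grip in viewer',g@ux,g@uy,'ang',np.arctan2(-(g@uy),-(g@ux)))
for S in(S0,S1,S2):
    s=(S-D)[:2];print('slide',S,s@ux,s@uy)
m=[cw(a,b,.186) for a,b in((435,403),(423,487))];print('mark len',np.linalg.norm(m[0]-m[1]),[np.linalg.norm(k-D) for k in m])
bs=[cw(230,515,.05),cw(662,573,.05),cw(745,3,.05)]
print('base',[((b-D)[:2]@ux,(b-D)[:2]@uy) for b in bs], [np.arctan2(*(bs[0]-bs[1])[[1,0]])-np.pi/2,np.arctan2(*(bs[2]-bs[1])[[1,0]])])
s=get_state();print(s['joint_pos'],s['tcp_pos'])
print('dropper',px2w('top',185,201,.09), 'beaker',px2w('top',380,260,.07))
E
```

```text
D [0.5495377  0.04542666 0.186     ] Z [0.47302128 0.05844309 0.186     ] 0.0776156522210903 G [ 0.45267415 -0.02247853  0.215     ] 0.11829480827301868
yaw -0.16849982457378238
grip in viewer -0.0841037680137709 -0.08318784689025228 ang 0.7799232208998901
slide [0.57901245 0.23396577 0.173     ] -0.0025613799048929777 0.19081193325417686
slide [0.56441927 0.23413025 0.173     ] -0.016975462973538608 0.18852676157796935
slide [0.59418256 0.2279692  0.173     ] 0.013399532733480298 0.1874443781155504
mark len 0.03694477377749685 [np.float64(0.05911856891054744), np.float64(0.09601504405682472)]
base [(np.float64(-0.12207577887283111), np.float64(0.10548389482184069)), (np.float64(-0.11249688320063694), np.float64(-0.11089861317996122)), (np.float64(0.18179105910993018), np.float64(-0.10221076641304452))] [np.float64(-0.1242603622577998), np.float64(-0.13898681045368122)]
[ 1.01039438e+00  3.13198721e-01  4.61566795e-02  1.30362425e+00
 -2.46290583e-05  1.43123469e+00] [0.23492939 0.52487965 0.23134713]
dropper [0.65549251 0.23350715 0.09      ] beaker [ 0.54397684 -0.15266191  0.07      ]
```

Measured: viewer yaw is about -0.15 rad, with the dial axis at (0.5495, 0.0454). The lever angle is about 0.78 rad, and the slide is about 60 mm out. These fit the given sizes, so I'll start with the slide: fingers shut, standing 235 mm out along the viewer's y.

Call:
play_rows --moves '[{"claw": 0,"delta_pos": [-42.1,-8.3,0],"twist": 74.6},{"claw": 0,"delta_pos": [-42.1,-8.3,0],"twist": 74.6},{"claw": 0,"delta_pos": [-42.1,-8.3,0],"twist": 74.6},{"claw": 0,"delta_pos": [-42.1,-8.3,0],"twist": 74.6},{"claw": 0,"delta_pos": [-42.1,-8.3,0],"twist": 74.6},{"claw": 0,"delta_pos": [-42.1,-8.3,0],"twist": 74.6},{"claw": 0,"delta_pos": [-42.1,-8.3,0],"twist": 74.6},{"claw": 0,"delta_pos": [-42.1,-8.3,0],"twist": 74.6},{"claw": 0,"delta_pos": [-42.1,-8.3,0],"twist": 74.6},{"claw": 0,"delta_pos": [-42.1,-8.3,0],"twist": 74.6}]'

```text
clock: 2.25
tcp_pos: [0.5841, 0.2782, 0.2315]
orientation: [-0.0, 0.758, 0.652, -0.0]
wrist_force: [0.2, -0.3, -0.2]
finger_gap: 0.0005
```

Call:
play_rows --moves '[{"claw": 0,"delta_pos": [0,0,3.5],"twist": 0},{"claw": 0,"delta_pos": [0,0,7.3],"twist": 0},{"claw": 0,"delta_pos": [0,0,7.3],"twist": 0}]'

```text
clock: 2.62
tcp_pos: [0.5819, 0.2776, 0.1556]
orientation: [-0.001, 0.758, 0.652, -0.003]
wrist_force: [-0.2, -0.0, -0.2]
finger_gap: 0.0001
```

Run:
```python
from h import *
a=snap('top','t1');b=snap('scene','s1')
e=lambda im:cv2.convertScaleAbs(cv2.resize(im,(400,400),interpolation=cv2.INTER_CUBIC),alpha=1.6)
cv2.imwrite('pics/m1.png',np.hstack([e(a[170:300,120:250]),e(b[120:270,350:500])])[:,:,::-1])
s=get_state();p=s['tcp_pos'];print(p,w2px('top',p))
```

```text
[0.5847509  0.2780601  0.15947402] [149.37378642 229.65031396]
```

View pics/m1.png

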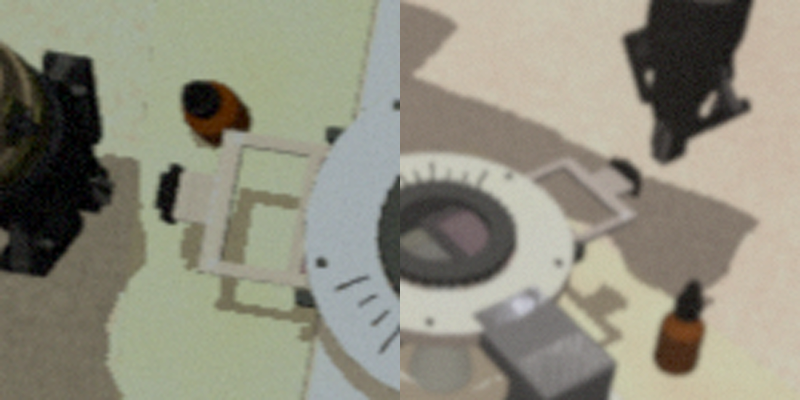

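The left half shows the fingertip at about (100,190), in line with the black block face at (160,193). The right half agrees. Both clear the dropper bottle, so I'll push along the viewer's -y.

Call:
play_rows --moves '[{"claw": 0,"delta_pos": [-2.2,0,0],"twist": 0},{"claw": 0,"delta_pos": [-3.2,0,0],"twist": 0},{"claw": 0,"delta_pos": [-4.2,0,0],"twist": 0},{"claw": 0,"delta_pos": [-5.2,0,0],"twist": 0},{"claw": 0,"delta_pos": [-6.2,0,0],"twist": 0},{"claw": 0,"delta_pos": [-7.2,0,0],"twist": 0},{"claw": 0,"delta_pos": [-8.0,0,0],"twist": 0},{"claw": 0,"delta_pos": [-8.6,0,0],"twist": 0}]'

```text
clock: 3.72
tcp_pos: [0.5722, 0.1916, 0.1582]
orientation: [-0.0, 0.759, 0.651, 0.0]
wrist_force: [1.6, 2.2, 0.7]
finger_gap: 0.0005
```

Call:
play_rows --moves '[{"claw": 0,"delta_pos": [-0.3,0,0],"twist": 0},{"claw": 0,"delta_pos": [-0.5,0,0],"twist": 0},{"claw": 0,"delta_pos": [-0.5,0,0],"twist": 0}]'

```text
clock: 4.1
tcp_pos: [0.5718, 0.1883, 0.1583]
orientation: [-0.001, 0.758, 0.652, 0.001]
wrist_force: [2.3, 4.5, 0.1]
finger_gap: -0.0001
```

Call:
play_rows --moves '[{"claw": 0,"delta_pos": [-0.2,0,0],"twist": 0},{"claw": 0,"delta_pos": [-0.4,0,0],"twist": 0},{"claw": 0,"delta_pos": [-0.4,0,0],"twist": 0}]'

```text
clock: 4.47
tcp_pos: [0.5717, 0.1881, 0.1584]
orientation: [-0.003, 0.758, 0.653, 0.004]
wrist_force: [3.7, 16.9, -2.5]
finger_gap: 0.0004
```

Call:
play_rows --moves '[{"claw": 0,"delta_pos": [-0.2,0,0],"twist": 0},{"claw": 0,"delta_pos": [-0.3,0,0],"twist": 0},{"claw": 0,"delta_pos": [-0.3,0,0],"twist": 0}]'

```text
clock: 4.85
tcp_pos: [0.5717, 0.1881, 0.1585]
orientation: [-0.005, 0.757, 0.653, 0.006]
wrist_force: [4.3, 26.3, -4.8]
finger_gap: 0.0004
```

The slide is hard against its stop: at 26 N it didn't move. I'll back off, lift and cross over to the lever's far (-y) side.

Call:
play_rows --moves '[{"claw": 0,"delta_pos": [3.5,0,0],"twist": 0},{"claw": 0,"delta_pos": [3.5,0,-4],"twist": 0},{"claw": 0,"delta_pos": [3.5,0,-8.5],"twist": 0},{"claw": 0,"delta_pos": [3.5,0,-8.5],"twist": 0},{"claw": 0,"delta_pos": [-3,-1.5,-8.5],"twist": -10},{"claw": 0,"delta_pos": [-9,-3,-8.5],"twist": -20},{"claw": 0,"delta_pos": [-15,-4,-8.5],"twist": -30},{"claw": 0,"delta_pos": [-20,-5,-8.5],"twist": -40},{"claw": 0,"delta_pos": [-24.9,-6,-8.5],"twist": -43.6},{"claw": 0,"delta_pos": [-24.9,-6,-8.5],"twist": -43.6},{"claw": 0,"delta_pos": [-24.9,-6,-8.5],"twist": -43.6}]'

```text
clock: 6.22
tcp_pos: [0.4728, -0.0568, 0.2426]
orientation: [-0.001, 0.463, 0.886, -0.0]
wrist_force: [0.0, 0.1, -0.2]
finger_gap: 0.0
```

Run:
```python
from h import *
a=snap('top','t2');b=snap('scene','s2')
e=lambda im:cv2.convertScaleAbs(cv2.resize(im,(400,400),interpolation=cv2.INTER_CUBIC),alpha=1.6)
cv2.imwrite('pics/m2.png',np.hstack([e(a[200:350,210:360]),e(b[120:270,270:420])])[:,:,::-1])
s=get_state();print(s['tcp_pos'],s['orientation'],s['wrist_force'],s['joint_pos'])
```

```text
[ 0.47338037 -0.05586889  0.24281465] [-4.98947315e-04  4.62105007e-01  8.86825075e-01 -2.05001442e-05] [0.40210197 0.2209643  0.28713111] [-2.86205547e-01  1.20116834e-01 -1.71427593e-01  1.28023896e+00
  1.52308128e-04  6.74529264e-01]
```

View pics/m2.png

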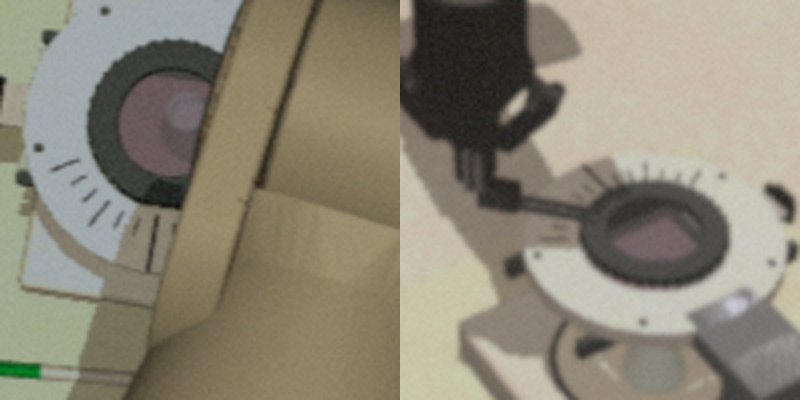

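Run:
```python
from h import *
for p in([.4504,-.024,.201],[.4527,-.0225,.215],[.4734,-.0559,.196]): print(w2px('scene',p))
print('zero grip final', w2px('top',[.5495-.121*.9885,.0454+.121*.1514,.215]))
```

```text
[304.23503459 192.16074641]
[305.396891   187.14972889]
[299.12147894 206.79587142]
zero grip final [261.46501041 315.31410494]
```

Call:
play_rows --moves '[{"claw": 0,"delta_pos": [0,0,3],"twist": 0},{"claw": 0,"delta_pos": [0,0,4.6],"twist": 0},{"claw": 0,"delta_pos": [0,0,4.6],"twist": 0}]'

```text
clock: 6.7
tcp_pos: [0.4727, -0.0552, 0.1959]
orientation: [-0.002, 0.462, 0.887, -0.0]
wrist_force: [-0.5, 0.4, 1.3]
finger_gap: 0.0001
```

```bash
cat > arc.py <<'E'
from h import *
import sys
# current commanded: x,y,tool-x angle deg ; list of phi
D=np.array([.5495,.0454])
def arc(p,a,phis,off=.0195,r=.121):
    u=lambda t:np.array([np.cos(np.radians(t)),np.sin(np.radians(t))])
    for f in phis:
        q=D+r*u(f)-off*u(f-90); d=q-p
        print(f,'dx %.2f dy %.2f twist %.1f'%(100*d@u(a),100*d@u(a-90),-((f-90)-a)), q.round(4))
E
python3 -c "
from arc import *
arc(np.array([.4734,-.0562]),125,[215,211,207,203,199,195,191,187,183,180,178])"
```

```text
215 dx 2.01 dy -0.04 twist 0.0 [ 0.4616 -0.04  ]
211 dx 2.86 dy -0.15 twist 4.0 [ 0.4558 -0.0336]
207 dx 3.71 dy -0.19 twist 8.0 [ 0.4505 -0.0269]
203 dx 4.57 dy -0.18 twist 12.0 [ 0.4457 -0.0198]
199 dx 5.42 dy -0.11 twist 16.0 [ 0.4414 -0.0124]
195 dx 6.26 dy 0.02 twist 20.0 [ 0.4377 -0.0048]
191 dx 7.10 dy 0.21 twist 24.0 [0.4344 0.0032]
187 dx 7.92 dy 0.46 twist 28.0 [0.4318 0.0113]
183 dx 8.72 dy 0.77 twist 32.0 [0.4297 0.0196]
180 dx 9.30 dy 1.03 twist 35.0 [0.4285 0.0259]
178 dx 9.68 dy 1.22 twist 37.0 [0.4279 0.0301]
```

Call:
play_rows --moves '[{"claw": 0,"delta_pos": [2.0,0,0],"twist": 0},{"claw": 0,"delta_pos": [2.9,-0.15,0],"twist": 4},{"claw": 0,"delta_pos": [3.7,-0.2,0],"twist": 8},{"claw": 0,"delta_pos": [4.6,-0.2,0],"twist": 12},{"claw": 0,"delta_pos": [5.4,-0.1,0],"twist": 16},{"claw": 0,"delta_pos": [6.3,0,0],"twist": 20},{"claw": 0,"delta_pos": [7.1,0.2,0],"twist": 24},{"claw": 0,"delta_pos": [7.9,0.45,0],"twist": 28},{"claw": 0,"delta_pos": [8.7,0.75,0],"twist": 32},{"claw": 0,"delta_pos": [9.2,1.0,0],"twist": 34},{"claw": 0,"delta_pos": [9.2,1.0,0],"twist": 34}]'

```text
clock: 8.07
tcp_pos: [0.4288, 0.0255, 0.1982]
orientation: [0.0, 0.701, 0.713, 0.001]
wrist_force: [0.6, 0.4, 0.2]
finger_gap: 0.0003
```

Run:
```python
from h import *
a=snap('top','t3');b=snap('scene','s3')
e=lambda im:cv2.convertScaleAbs(cv2.resize(im,(400,400),interpolation=cv2.INTER_CUBIC),alpha=1.6)
cv2.imwrite('pics/m3.png',np.hstack([e(a[220:330,210:320]),e(b[160:260,290:390])])[:,:,::-1])
s=get_state();print(s['tcp_pos'],s['orientation'],s['wrist_force'])
```

```text
[0.42898128 0.02496064 0.19791686] [3.77526463e-04 7.01019641e-01 7.13141739e-01 4.24617086e-04] [-0.04681125  0.51822466 -0.46763331]
```

View pics/m3.png

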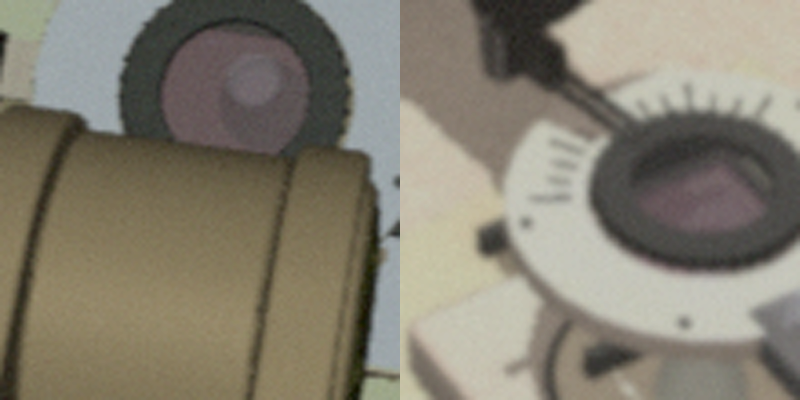

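The scene half shows the forked pointer near the middle of the scale, at (600,105). In the top picture the wrist covers the zero mark, so I'll draw back along -y to clear the view.

Call:
play_rows --moves '[{"claw": 0,"delta_pos": [-3,0,0],"twist": 0},{"claw": 0,"delta_pos": [-8,0,-2],"twist": 0},{"claw": 0,"delta_pos": [-13,0,-2],"twist": 0},{"claw": 0,"delta_pos": [-18,0,-2],"twist": 0},{"claw": 0,"delta_pos": [-18,0,-2],"twist": 0}]'

```text
clock: 8.8
tcp_pos: [0.432, -0.1587, 0.2174]
orientation: [0.001, 0.703, 0.711, 0.0]
wrist_force: [-0.7, 0.3, 0.2]
finger_gap: 0.0002
```

Run:
```python
from h import *
a=snap('top','t4')
for _ in range(3): a=np.maximum(a,0)
im=cv2.convertScaleAbs(cv2.resize(a[180:330,160:360],None,fx=4,fy=4,interpolation=cv2.INTER_CUBIC),alpha=1.6)
cv2.imwrite('pics/c4.png',im[:,:,::-1])
s=get_state();print(s['tcp_pos'],s['orientation'],s['wrist_force'])
```

```text
[ 0.43164799 -0.15690879  0.21727649] [-1.30000828e-04  7.02715515e-01  7.11470913e-01  1.65106528e-04] [-0.14042866  0.4882716  -0.4656484 ]
```

View pics/c4.png

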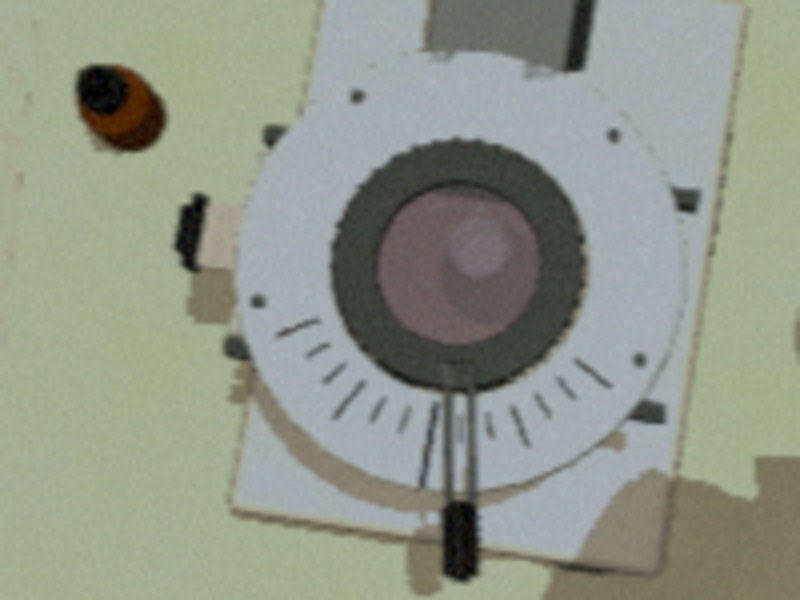

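The dial is clear now. The slide is home, with its block at (190,232) and the tint filling the window. The fork stands on the +10° mark: its centre is at x≈461 on row 443, against zero at 429, which is about 9.9°. I'll return to the same contact and push that much further along the arc.

Call:
play_rows --moves '[{"claw": 0,"delta_pos": [6,0,0],"twist": 0},{"claw": 0,"delta_pos": [12,0,0],"twist": 0},{"claw": 0,"delta_pos": [15,0,2],"twist": 0},{"claw": 0,"delta_pos": [17,0,2],"twist": 0},{"claw": 0,"delta_pos": [17.9,0,2],"twist": 0},{"claw": 0,"delta_pos": [18.4,-0.05,2],"twist": 2},{"claw": 0,"delta_pos": [18.8,-0.1,2],"twist": 4},{"claw": 0,"delta_pos": [19.2,-0.1,2],"twist": 6},{"claw": 0,"delta_pos": [19.6,-0.15,2],"twist": 8},{"claw": 0,"delta_pos": [19.85,-0.15,2],"twist": 9},{"claw": 0,"delta_pos": [20.0,-0.15,2],"twist": 9.6},{"claw": 0,"delta_pos": [20.0,-0.15,2],"twist": 9.6}]'

```text
clock: 10.35
tcp_pos: [0.4273, 0.0445, 0.1974]
orientation: [-0.0, 0.759, 0.651, 0.0]
wrist_force: [-0.1, 0.2, -0.3]
finger_gap: -0.0003
```

Call:
play_rows --moves '[{"claw": 0,"delta_pos": [-3,0,0],"twist": 0},{"claw": 0,"delta_pos": [-8,0,-2],"twist": 0},{"claw": 0,"delta_pos": [-14,0,-2],"twist": 0},{"claw": 0,"delta_pos": [-20,0,-2],"twist": 0},{"claw": 0,"delta_pos": [-20,0,-2],"twist": 0}]'

```text
clock: 10.98
tcp_pos: [0.3967, -0.1572, 0.2174]
orientation: [0.001, 0.761, 0.649, 0.0]
wrist_force: [-0.3, 0.1, -0.3]
finger_gap: -0.0001
```

Run:
```python
from h import *
a=snap('top','t5')
im=cv2.convertScaleAbs(cv2.resize(a[180:330,160:360],None,fx=4,fy=4,interpolation=cv2.INTER_CUBIC),alpha=1.6)
cv2.imwrite('pics/c5.png',im[:,:,::-1])
b=snap('scene','s5')
for c,q in(('scene','flask_mid'),('scene','dropper_mid'),('scene','beaker_mid'),('top','marker_mid'),('top','beaker_mid')):
    print(c,q,[(np.round(x['extent']).tolist(),round(x['conf'],2)) for x in spotter.spot_in(c,q)[:1]])
s=get_state();print(s['clock'],s['tcp_pos'],s['wrist_force'])
```

```text
scene flask_mid [([357.0, 251.0, 379.0, 264.0], 0.77)]
scene dropper_mid [([447.0, 226.0, 465.0, 262.0], 0.74)]
scene beaker_mid [([271.0, 280.0, 299.0, 323.0], 0.88)]
top marker_mid [([208.0, 335.0, 267.0, 346.0], 0.55)]
top beaker_mid [([369.0, 243.0, 398.0, 272.0], 0.79)]
11.325 [ 0.39717133 -0.15193681  0.21729794] [-0.18862721  0.99903188  0.7835059 ]
```

View pics/c5.png

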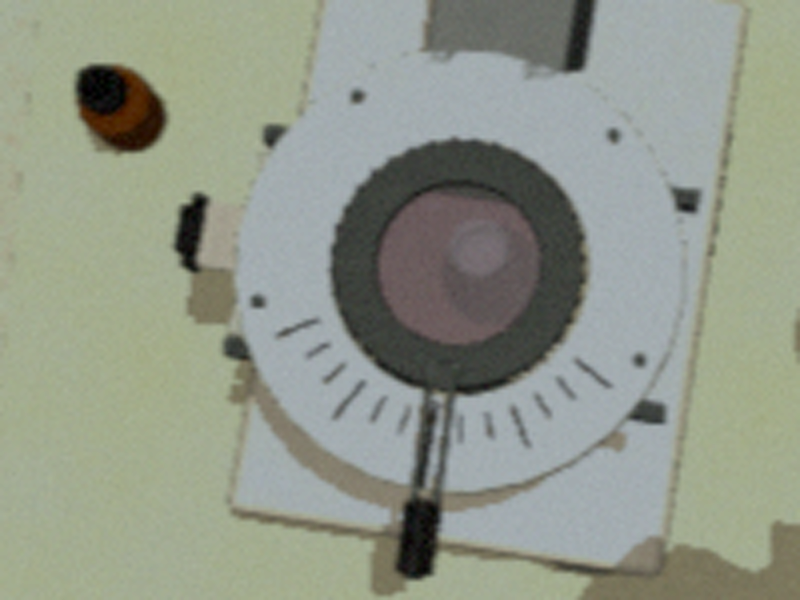

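Run:
```python
import cv2,numpy as np
a=cv2.imread('pics/t5.png')
im=cv2.convertScaleAbs(cv2.resize(a[270:330,245:295],None,fx=10,fy=10,interpolation=cv2.INTER_CUBIC),alpha=1.6)
cv2.imwrite('pics/c6.png',im)
g=a.mean(2).astype(int)
for r in(286,289,292,295,298,301): print(r,g[r,260:277])
```

```text
286 [ 78  88 105 103  87  53  42  37  61  90  86  56  70  88  83  82 103]
289 [105 105 108  95  68  43  35  42  73  90  60  49  78 101  87  82 103]
292 [107 106 105  90  56  37  28  62  90  85  55  62  90 105 106 105 105]
295 [106 108 105  87  52  30  35  76 101  84  52  78 105 108 107 105 106]
298 [107 105  89  62  35  24  59  89  86  60  55  84 104 104 104 105 106]
301 [ 78  78  69  49  39  40  74  90  67  56  70  92 103 105 104 104 105]
```

View pics/c6.png

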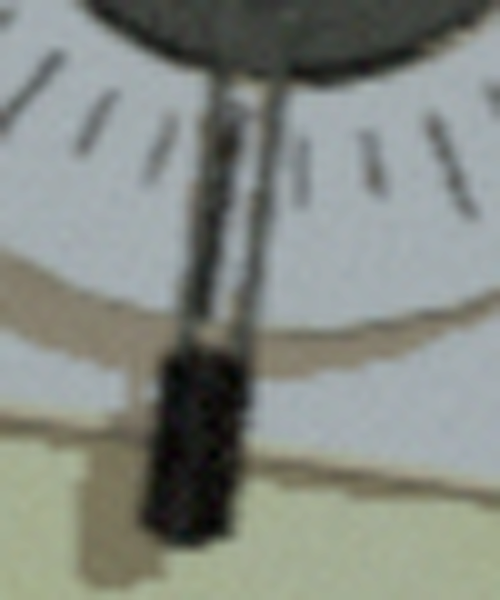

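Run:
```python
import cv2,numpy as np
t=[cv2.imread(f'pics/t{k}.png' if k!='0' else 'pics/top0.png').mean(2) for k in '045']
for r in range(286,301,2):
    m=[]
    for im,(a,b) in((t[0],(262,273)),(t[1],(262,271)),(t[2],(268,276))):
        w=np.clip(98-im[r-1:r+2,a:b].mean(0),0,None); i=w.argmax(); s=slice(max(i-2,0),i+3)
        m.append(a+(w[s]*np.arange(b-a)[s]).sum()/w[s].sum())
    print(r,np.round(m,2),'sep R-mark',round(m[2]-m[0],2))
```

```text
286 [267.55 267.87 271.13] sep R-mark 3.58
288 [267.14 267.14 270.95] sep R-mark 3.81
290 [266.87 266.92 270.64] sep R-mark 3.77
292 [266.38 266.36 270.3 ] sep R-mark 3.92
294 [266.09 266.09 270.15] sep R-mark 4.07
296 [265.89 265.93 269.93] sep R-mark 4.04
298 [265.45 265.43 269.52] sep R-mark 4.07
300 [265.1  265.12 269.16] sep R-mark 4.06
```

The slide end and bystanders are unchanged. The pointer is still about 0.02 rad short: its right bar is 3.9 px from the mark, where 2.9 px would be centred. That is within tolerance, but I'll add a 2 mm nudge for margin.

Call:
play_rows --moves '[{"claw": 0,"delta_pos": [6,0,0],"twist": 0},{"claw": 0,"delta_pos": [12,0,0],"twist": 0},{"claw": 0,"delta_pos": [16,0,2],"twist": 0},{"claw": 0,"delta_pos": [18.5,0,2],"twist": 0},{"claw": 0,"delta_pos": [19.5,0,2],"twist": 0},{"claw": 0,"delta_pos": [19.9,0,2],"twist": 0},{"claw": 0,"delta_pos": [20.1,0,2],"twist": 1},{"claw": 0,"delta_pos": [20.2,0,2],"twist": 1},{"claw": 0,"delta_pos": [20.2,0,2],"twist": 1}]'

```text
clock: 12.45
tcp_pos: [0.4275, 0.0457, 0.1974]
orientation: [0.0, 0.765, 0.644, -0.0]
wrist_force: [-0.2, -0.5, -0.9]
finger_gap: 0.0001
```

Call:
play_rows --moves '[{"claw": 0,"delta_pos": [-3,0,0],"twist": 0},{"claw": 0,"delta_pos": [-8,0,-2],"twist": 0},{"claw": 0,"delta_pos": [-14,0,-2],"twist": 0},{"claw": 0,"delta_pos": [-20,0,-2],"twist": 0},{"claw": 0,"delta_pos": [-20,0,-2],"twist": 0}]'

```text
clock: 13.08
tcp_pos: [0.3933, -0.155, 0.2174]
orientation: [0.001, 0.767, 0.642, 0.0]
wrist_force: [-0.3, 0.8, 1.0]
finger_gap: -0.0
```

Run:
```python
from h import *
a=snap('top','t7')
cv2.imwrite('pics/c7.png',cv2.convertScaleAbs(cv2.resize(a[240:330,230:320],None,fx=6,fy=6,interpolation=cv2.INTER_CUBIC),alpha=1.6)[:,:,::-1])
g=a.astype(float).mean(2)
for r in range(288,301,3):
    w=np.clip(98-g[r-1:r+2,267:275].mean(0),0,None); i=w.argmax(); s=slice(max(i-2,0),i+3)
    print(r,round(267+(w[s]*np.arange(8)[s]).sum()/w[s].sum(),2),g[r,260:274].astype(int))
print(get_state()['clock'],get_state()['tcp_pos'])
```

```text
288 267.57 [ 94 104 104  91  63  41  37  39  72  84  58  54  81 102]
291 267.69 [105 105 102  87  54  51  42  58  87  83  55  76 102 105]
294 269.55 [105 106  90  61  44  37  42  74  85  62  55  85 103 108]
297 268.85 [105 103  86  55  50  51  58  89  84  51  65  94 105 107]
300 268.63 [102  93  72  45  35  39  71  85  57  47  75 103 107 105]
13.125 [ 0.39327537 -0.15282222  0.21723125]
```

View pics/c7.png

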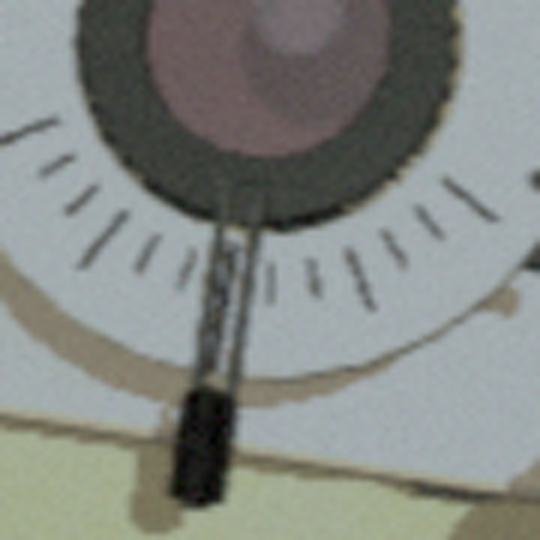

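The fork straddles the zero mark, about 0.01 rad off centre, and the arm stands clear. I'm handing in.

```bash
python3 -c "
from h import *
print(env.hand_in())"
```

```text
the job is handed in; nothing more can be done
None
```

I pushed both parts into place with the closed fingertips and handed the job in at about 13 s of the 45 s allowed. The hand-in gave no verdict.

- **Tint slide:** it is against its stop. It did not move further at 26 N, and the later top pictures show the block in close to the head and the tint filling the window.
- **Analyser lever:** I pushed it round the arc in three stages, only ever on one cheek. In the last picture the fork straddles the zero mark, with the pointer about 0.01 rad off centre (limit 0.052). That last check used one clean image row, because the bar tracker locked onto the mark itself on two of the five rows.
- **Bystanders:** the dropper bottle, beaker and marker were within about 3 px of their starting boxes in the check before the last nudge. The detector's box for the flask was cut short there, with only its lower part reported. In the top picture the flask looked unmoved.
- **Arm:** it was backed well clear of everything, with the wrist force near zero.

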